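# Sweep an instrument's air duct and hold its dust-trap flap open for inspection

## Task

Clean the opened instrument's cooling-air duct: take the long brush from its stand, run it to the bottom of the upright round duct, draw it up to the mouth, push it to the bottom a second time, then stand it back in its stand and let go. Then lift the hinged flap of the dust trap beside the duct (it has a bar handle) until the flap lies at the same angle as the gauge arm beside it, and finish while still holding it there, since it falls shut when let go. Do not shift the gauge arm, the cup, the battery or the hand-held radio.

Things in the scene. Friction and masses are not known exactly. Their poses are not given: they have to be found in the camera images.
- chassis: Opened bench instrument, 270 (x) x 310 (y) x 88 mm high, fixed, white front panel facing the robot (-x at yaw 0). Origin: centre of its underside, on the bench. Its yaw is that of the duct, flap and gauge. The square dust trap with the flap is towards its +y, the round duct towards its -y. Front knobs and handles reach to x = -170 mm in its frame.
- duct_floor (a point): Centre of the inner floor of the upright round steel duct (8 mm above the bench). The duct is a tube of 50 mm inner and 58 mm outer diameter, 97 mm deep inside, open at the top.
- duct_mouth (a point): Centre of the duct's open mouth, 105 mm above the bench.
- stand: Brush stand, fixed: an upright steel tube (inner diameter 50, outer 58 mm, rim 90 mm above the bench, inner floor 10 mm above the bench) on a flat round foot of 90 mm diameter. Origin: centre of the foot's underside. It may be on the left or the right of the instrument.
- brush: Long round duct brush, 200 mm, 80 g (may vary by a third), loose, standing head down in the stand. Origin: centre of the head's lower end; z runs up along the brush. Dark bristle head 60 mm long, 42 mm over the bristles, which give way: stiff core 30 mm across. Stem of 10 mm from z = 60 to 120 mm, wooden handle of 18 mm diameter from z = 120 to 200 mm.
- brush_grip (a point): On the brush's axis in the wooden handle, 170 mm above the brush's lower end: where to grip.
- flap_hinge (a point): Aluminium flap over the dust trap, 145 (x) x 110 (y) x 4 mm, about 300 g (may vary by a third). Origin on the hinge axis, middle of its far edge, 88 mm above the bench; the plate runs from there to x = -145 mm (free edge, towards the robot), z = 0 to 4 mm. y is the hinge axis. Its bar handle is at x = -115, z = 42 mm in this frame and turns with it.
- flap_bar (a point): Centre of the flap's bar handle: a round steel bar, 10 mm diameter, 90 mm long, parallel to the hinge, on a post at each end (132 mm above the bench when shut; 38 mm clear of the plate).
- flap (a joint): Opening angle of the flap in rad: 0 shut (flat), grows as the free edge rises; stops at 1.35. No spring and hardly any friction: it falls shut when let go.
- gauge (a joint): Angle of the gauge arm in rad, on the same axis and measured the same way as the flap (0 flat, grows upwards): the angle to which the flap is to be lifted, somewhere from 0.5 to 0.9. The flap's plate is then parallel to the arm. It is stiff and keeps its place unless knocked.
- gauge_tip (a point): Pointed free end (160 to 206 mm above the bench) of the gauge arm, a dark flat steel arm 150 mm long and 12 mm deep that stands up beside the flap, in a plane 90 mm to the +y side of the flap's middle. A thin quarter-circle steel frame with tick marks stands behind it. Its x axis points along the arm towards the hinge axis.
- cup: Plain steel cup, 72 mm across, 85 mm high, loose, on the other side of the instrument from the stand. Origin: centre of its underside. To be left alone.
- battery: Black block battery, 65 x 150 x 90 mm, 2 kg, at the far left. Origin: centre of its underside. To be left alone.
- radio: Black hand-held radio standing upright, 35 x 58 x 115 mm, with a short aerial to 205 mm, at the far right. Origin: centre of its underside. To be left alone.

How it is judged:
By the outcome, as a careful person would: the job done as asked, in the order asked, and still so for the second after the job is handed in, while the arm keeps its last pose, push and grip.
It also fails if it takes over 59 s, if anything falls off the work surface, if the arm or the gripper's body presses on something with over 40 N, if the wrist force passes 120 N, or if a joint passes its speed limit or range.

## Robot

A 6-joint arm with a two-finger parallel gripper is mounted at the origin on the work surface. World frame = base frame: x ahead of the robot, y to its left, z up, the work surface at z = 0. Lengths are in mm, angles in rad, forces in N, time in s.
With the tool pointing down it reaches from about 350 to 975 mm from the base axis. Payload 4.9 kg.
Tool frame: the origin (TCP) lies at the very end of the fingers, on their centre line; the grasp point (between the pads) lies 19 mm behind it; z points along the fingers, y is the direction in which the jaws open and shut (so a half turn about z gives the same grasp; the last joint's range is limited). The gripper opens to 85 mm and grips with 20 to 120 N. Pads are 22 mm wide; open, the fingers measure 114 mm over their backs; the gripper's body (76 mm by 85 mm) begins 54 mm behind the grasp point. The pads swing forward as they close: fully open they stand 13 mm farther back than shut.
Start: joints at [-1.26, 0.053, 1.613, -0, 1.476, -0.119], TCP at [260.423, -568.138, 231.304] pointing down, gripper open.
Joint ranges: [-3.01, 3.01], [-1.01, 2.22], [0.06, 2.58], [-1.02, 4.17], [0.09, 2.62], [-3.14, 3.14]. Speed limits (rad/s): [2.57, 2.57, 3.14, 3.14, 3.14, 3.14].

## Interface

Orientations are given as [roll, pitch, yaw] about the fixed x, y, z axes, in that order (R = Rz(yaw) Ry(pitch) Rx(roll)).
In Python, from workcell import env, vision, sensors gives the robot as it stands. Calls block until the motion is done:
- env.movep(position, orientation): joint-space move of the TCP to a pose.
- env.line_to(position, frame=None, feed=150, f_stop=None): straight line of the TCP; frame=None keeps the orientation; feed is the mean speed in mm/s. With f_stop (N) it stops when the force on the tool has changed by that much, and returns True; else False.
- env.goto_joints(angles): joint-space move.
- env.open_jaws() and env.grasp(force=None): open the fingers fully, or close them until they stop; force is the grip in N (None keeps the last).
- env.wait(seconds).
- env.ik(position, orientation): joint angles nearest the present ones, or None.
- vision.snapshot(name): name is "side" or "top"; returns the picture (420x560x3 uint8, red, green, blue); there is no depth.
- vision.calibration(name): a dict with "vfov" (degrees; the focal length in pixels is half the picture's height over the tangent of half this angle, whatever the lens; pixels are square), "cx", "cy" (the principal point, pixels), "R" (3x3) and "t" (3): a world point X has camera coordinates R X + t. Camera axes: x right, y down, z forward; pixel columns grow to the right and rows downward; lengths in mm; the calibration is good to about 2 mm. A picture is of the moment at which its call begins. calibration takes no time and is no camera call.
A pose or a line that the arm cannot do raises env.IKError and nothing moves.
- env.sign_off(): hands the job in, once; it reports no verdict.
Trained networks look in the newest picture that a camera, given by its name, has taken for a name from the list of things; names that differ only in an ending like _2 or _b are one class to them, and where a whole thing is asked for, a point or a joint stands for the part that bears it (a point fixed in the world has none). Each returns a list of dicts, best first, with "p" (0 to 1); they miss things now and then, are a little off and sometimes report something else, mostly with a low value. They report only what shows in the picture. A call takes as long as a camera call.
- vision.boxes_of(camera, target): "centre" ([x, y, z] in mm, in world coordinates, good to about 4 mm: the middle of the surface that is visible of it).
- vision.tip_of(camera, target): "centre" ([x, y, z] in mm, in world coordinates, good to about 4 mm: a listed point, or the origin of a listed thing).
Readings, each from a call of its own:
- sensors.get_time(): time.
- sensors.get_q(): joint angles.
- sensors.get_joint_velocities(): joint speeds.
- sensors.get_joint_efforts(): joint torques, N m.
- sensors.get_tcp_pos(): TCP position.
- sensors.get_eef_rot(): TCP orientation.
- sensors.get_force(): force on the tool from outside, world axes, zero at the start.
- sensors.get_wrist_torque(): the same for the moment, N m.
- sensors.get_grip_width(): opening from 0.0 (shut) to 1.0 (fully open).
Only numpy, scipy, OpenCV 4.12 (cv2) and the standard library are available. Lean on these libraries where they do the work, as an engineer would, in place of code of your own. Each camera call takes 0.05 s, during which the arm holds its last target.

## Working session

There is one attempt and no reset: what is moved stays moved. The work goes in short steps, each a Python script; the robot and the scene stay as the last script left them, time stands still between calls to the robot, and variables do not carry over. Pictures are saved under pics/ and viewed, and the job is handed in when it is done.

```bash
ls; mkdir -p pics; python3 - <<'E'
from workcell import env, vision, sensors
import cv2
for c in ("side","top"):
    im=vision.snapshot(c); cv2.imwrite(f"pics/{c}0.png",im[:,:,::-1])
    k=vision.calibration(c); print(c,k)
    for n in ["chassis","duct_floor","duct_mouth","stand","brush","brush_grip","flap_hinge","flap_bar","gauge_tip","cup","battery","radio"]:
        r=vision.tip_of(c,n); print(n,[(([round(float(v),1) for v in d["centre"]]),round(d["p"],2)) for d in r[:3]])
print(sensors.get_time(), sensors.get_tcp_pos(), sensors.get_eef_rot())
E
```

```text
pics
side {'vfov': 51.07962990405304, 'cx': 280.85159790486165, 'cy': 209.20394165883457, 'R': array([[-0.94481055, -0.3266905 , -0.02462398],
       [-0.14966859,  0.49726547, -0.85459134],
       [ 0.29143153, -0.80374148, -0.51871697]]), 't': array([ 534.23252747,  211.29850541, 1107.12895814])}
chassis [([595.0, -29.4, -2.6], 0.92), ([655.5, 389.6, -0.3], 0.64)]
duct_floor [([569.2, -112.7, 8.7], 0.81), ([652.7, 386.3, 0.5], 0.48), ([594.9, -27.5, -2.5], 0.16)]
duct_mouth [([566.5, -109.2, 110.0], 0.68)]
stand [([493.2, -306.0, 0.6], 0.72)]
brush []
brush_grip [([491.0, -307.9, 176.7], 0.52)]
flap_hinge [([680.2, -5.0, 85.8], 0.79)]
flap_bar [([566.4, 23.5, 131.1], 0.87)]
gauge_tip [([565.7, 110.9, 160.2], 0.61), ([681.3, -5.7, 89.4], 0.59)]
cup [([512.9, 297.3, -1.1], 0.87)]
battery [([652.8, 390.1, -2.7], 0.8)]
radio []
top {'vfov': 42.50987398727396, 'cx': 293.8361195288622, 'cy': 211.34292634365804, 'R': array([[-2.53098138e-02, -9.99679545e-01,  4.69644343e-04],
       [-9.94861500e-01,  2.51417563e-02, -9.80738930e-02],
       [ 9.80306570e-02, -2.94946304e-03, -9.95179025e-01]]), 't': array([  24.31623506,  544.58782344, 1421.91915304])}
chassis [([591.4, -23.8, -1.2], 0.74)]
duct_floor [([567.4, -107.8, 6.8], 0.89)]
duct_mouth [([561.5, -115.5, 106.5], 0.72)]
stand [([494.9, -313.3, 3.1], 0.58)]
brush [([491.9, -310.8, 8.2], 0.81), ([651.0, 388.4, 4.4], 0.59)]
brush_grip [([488.8, -311.0, 178.1], 0.59), ([592.0, -22.7, -3.1], 0.39)]
flap_hinge [([678.7, -1.5, 86.6], 0.95)]
flap_bar [([567.5, 22.2, 132.0], 0.9)]
gauge_tip [([566.9, 110.2, 160.6], 0.59)]
cup [([513.0, 300.1, 1.0], 0.55)]
battery [([650.5, 386.0, 1.2], 0.8), ([490.5, -312.9, 177.1], 0.58)]
radio [([642.6, -381.5, 0.5], 0.72), ([566.2, 20.1, 130.4], 0.19)]
1.3 [ 260.41541648 -568.14184215  231.30459524] [3.14158322e+00 1.63748123e-06 4.29824004e-01]
```

View pics/side0.png

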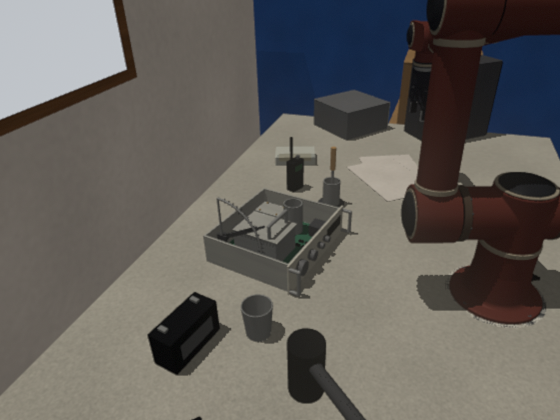

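View pics/top0.png

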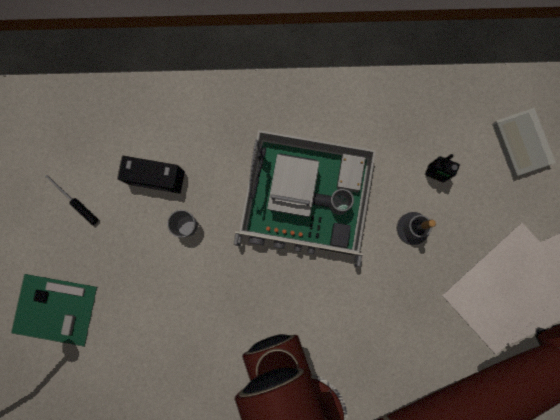

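```bash
python3 - <<'E'
import cv2
a=cv2.imread("pics/side0.png")[180:290,195:355]; cv2.imwrite("pics/side0c.png",cv2.resize(a,None,fx=5,fy=5,interpolation=cv2.INTER_CUBIC))
a=cv2.imread("pics/top0.png")[125:270,225:445]; a=cv2.convertScaleAbs(a,alpha=1.5);cv2.imwrite("pics/top0c.png",cv2.resize(a,None,fx=3.6,fy=3.6,interpolation=cv2.INTER_CUBIC))
E
```

```text
(no output)
```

View pics/side0c.png

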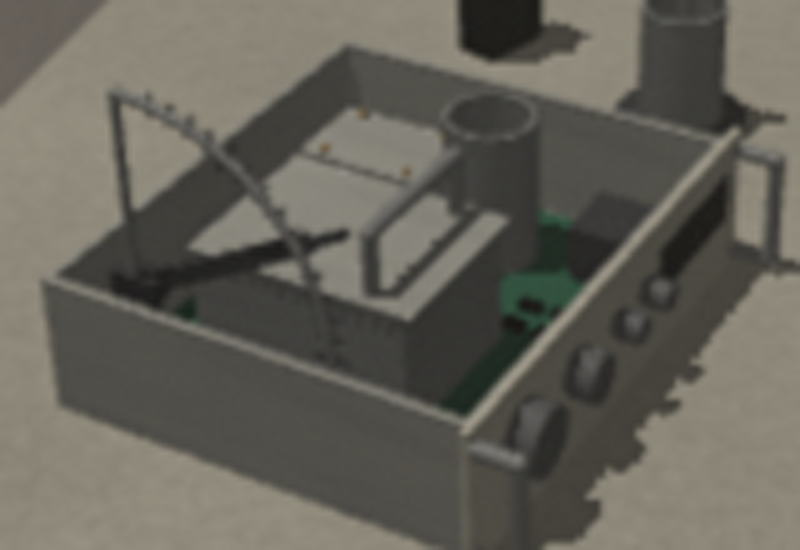

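View pics/top0c.png

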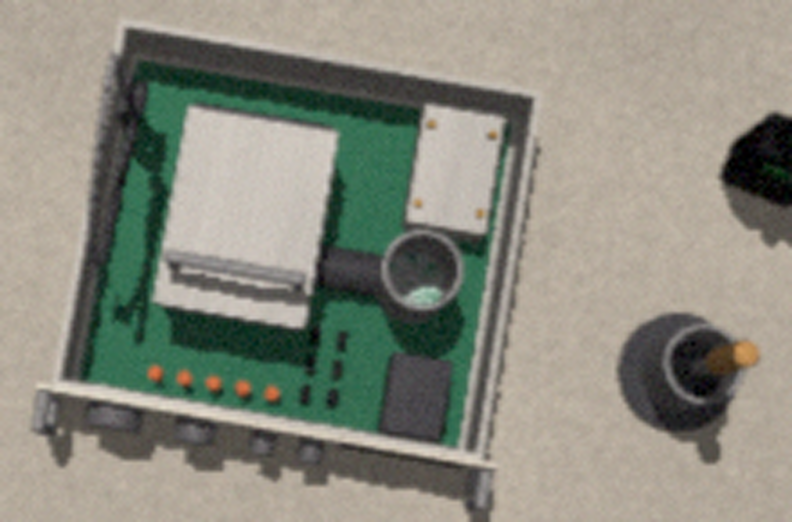

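```bash
cat > h.py <<'E'
import numpy as np
from workcell import env, vision, sensors
def K(c):
    k=vision.calibration(c); return k,210/np.tan(np.radians(k["vfov"])/2)
def unproj(c,px,z):
    k,f=K(c); d=k["R"].T@np.array([(px[0]-k["cx"])/f,(px[1]-k["cy"])/f,1]); o=-k["R"].T@k["t"]
    return o+d*(z-o[2])/d[2]
def proj(c,X):
    k,f=K(c); p=k["R"]@np.asarray(X,float)+k["t"]; return np.array([f*p[0]/p[2]+k["cx"],f*p[1]/p[2]+k["cy"]])
def tp(x,y,s=3.6): return (225+x/s-.5+.5/s,125+y/s-.5+.5/s)
def sd(x,y,s=5): return (195+x/s-.5+.5/s,180+y/s-.5+.5/s)
E
python3 - <<'E'
from h import *
np.set_printoptions(precision=1,suppress=True)
for n,c,p,z in [("mouth","top",tp(422,271),105),("mouth","side",sd(491,116),105),("rim","top",tp(704,364),90),("brushtop","top",tp(745,354),210),("brushtop s","side",(333,149),210),
 ("bar L","top",tp(171,262),137),("bar R","top",tp(304,283),137),
 ("hinge L","top",tp(190,107),92),("hinge R","top",tp(338,130),92),("free L","top",tp(155,302),92),("free R","top",tp(305,327),92),
 ("front L","top",tp(38,387),88),("front R","top",tp(494,466),88),("back L","top",tp(124,25),88),("back R","top",tp(534,97),88)]:
    print(n,unproj(c,p,z))
q=[sensors.get_q()]
E
```

```text
mouth [ 563.4 -112.1  105. ]
mouth [ 564.1 -113.   105. ]
rim [ 493.6 -311.6   90. ]
brushtop [ 491.5 -310.1  210. ]
brushtop s [ 489.3 -296.7  210. ]
bar L [570.3  63.9 137. ]
bar R [553.4 -27.5 137. ]
hinge L [687.9  49.5  92. ]
hinge R [668.4 -56.4  92. ]
free L [547.5  77.5  92. ]
free R [527.  -28.7  92. ]
front L [489.3 162.1  88. ]
front R [ 425.1 -159.9   88. ]
back L [750.2  96.   88. ]
back R [ 689.8 -198.8   88. ]
```

```bash
python3 - <<'E'
from h import *
np.set_printoptions(precision=2,suppress=True)
print("brushtop",proj("side",[491.5,-310.1,210]),"grip",proj("side",[491.5,-310.1,180]))
psi=-0.193; ex=np.array([np.cos(psi),np.sin(psi),0]); ey=np.array([-np.sin(psi),np.cos(psi),0])
H=np.array([678.2,-3.5,88]); print("barends",[proj("side",H-115*ex+45*s*ey+[0,0,44]) for s in(1,-1)],"hinge ends",[proj("side",H+55*s*ey+[0,0,4]) for s in(1,-1)],"free",[proj("side",H-145*ex+55*s*ey+[0,0,4]) for s in(1,-1)])
G=H+90*ey
print("pivot",G,proj("side",G),proj("top",G))
for a in (.45,.5,.55,.6,.65):
    T=G-150*np.cos(a)*ex+[0,0,150*np.sin(a)]; print(a,T,proj("side",T),proj("top",T))
E
python3 - <<'E'
import cv2
a=cv2.imread("pics/side0.png")[125:235,205:355]; cv2.imwrite("pics/side0d.png",cv2.resize(a,None,fx=5,fy=5,interpolation=cv2.INTER_NEAREST))
E
```

```text
brushtop [333.31 147.29] grip [332.96 155.98]
barends [array([268.76, 225.85]), array([285.66, 210.08])] hinge ends [array([232.11, 228.91]), array([253.79, 210.61])] free [array([277.09, 243.36]), array([296.96, 223.17])]
pivot [695.46  84.83  88.  ] [224.73 236.47] [263.79 152.13]
0.45 [562.9  110.74 153.24] [265.88 229.59] [252.84 200.06]
0.5 [566.27 110.08 159.91] [264.61 227.02] [252.88 198.36]
0.55 [569.96 109.36 166.4 ] [263.22 224.47] [252.95 196.52]
0.6 [573.96 108.57 172.7 ] [261.72 221.94] [253.05 194.55]
0.65 [578.27 107.73 178.78] [260.12 219.44] [253.18 192.44]
```

View pics/side0d.png

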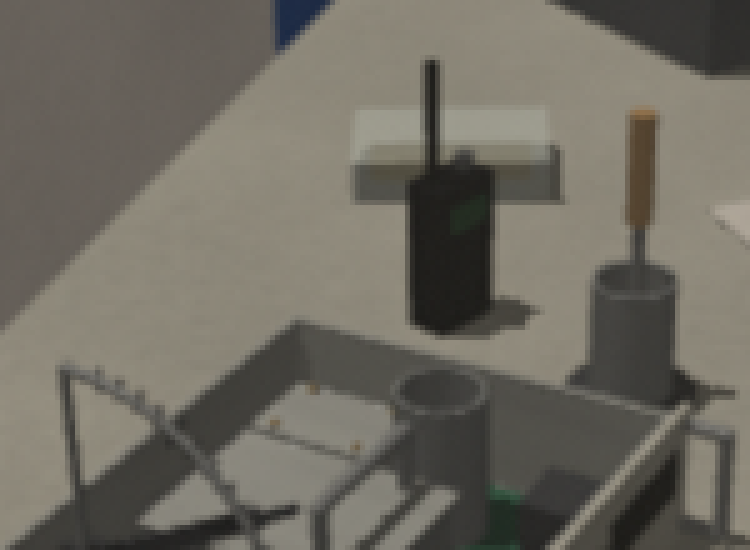

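```bash
cat >> h.py <<'E'
from scipy.spatial.transform import Rotation as Ro
psi=-0.193; ex=np.array([np.cos(psi),np.sin(psi),0]); ey=np.array([-np.sin(psi),np.cos(psi),0])
H=np.array([678.2,-3.5,88.]); G=H+90*ey
B=np.array([491.5,-310.3]); D=np.array([563.6,-112.4])
BX,BZ=-115.,43.
def flap_pose(th,tilt,side=1,depth=19.,H=H):
    """bar centre at flap angle th; tool tilted by `tilt` about hinge axis; jaws perpendicular to bar"""
    # point rotated: free edge (-x) rises with th
    x=BX*np.cos(th)+BZ*np.sin(th); z=-BX*np.sin(th)+BZ*np.cos(th)
    bar=H+x*ex+[0,0,z]
    down=-np.sin(tilt)*ex+np.array([0,0,-np.cos(tilt)])
    zt=down; xt=side*ey; yt=np.cross(zt,xt)
    R=np.column_stack([xt,yt,zt])
    return bar+depth*zt, Ro.from_matrix(R).as_euler("xyz"), bar
E
python3 - <<'E'
from h import *
np.set_printoptions(precision=2,suppress=True)
print("now",sensors.get_q())
for yaw in (0.43,0,-0.5,1.2,-1.2):
    print(yaw,[env.ik([*p,z],[np.pi,0,yaw]) for p,z in ((B,161),(B,290),(D,290),(D,155))])
for s in (1,-1):
  for th,ti in ((0,0),(.5,0),(.5,.25),(.5,.5),(0,.25),(0,.15)):
    p,o,b=flap_pose(th,ti,s); print(s,th,ti,p,o,env.ik(p,o))
E
```

```text
now [-1.26  0.05  1.61 -0.    1.48 -0.12]
0.43 [array([-0.69,  0.  ,  1.78, -0.  ,  1.36,  0.45]), array([-0.69, -0.08,  1.65, -0.  ,  1.57,  0.45]), array([-0.33, -0.09,  1.66, -0.  ,  1.58,  0.81]), array([-0.33, -0.01,  1.8 , -0.  ,  1.34,  0.81])]
0 [array([-0.69,  0.  ,  1.78, -0.  ,  1.36,  0.88]), array([-0.69, -0.08,  1.65, -0.  ,  1.57,  0.88]), array([-0.33, -0.09,  1.66, -0.  ,  1.58,  1.24]), array([-0.33, -0.01,  1.8 , -0.  ,  1.34,  1.24])]
-0.5 [array([-0.69,  0.  ,  1.78, -0.  ,  1.36,  1.38]), array([-0.69, -0.08,  1.65, -0.  ,  1.57,  1.38]), array([-0.33, -0.09,  1.66, -0.  ,  1.58,  1.74]), array([-0.33, -0.01,  1.8 , -0.  ,  1.34,  1.74])]
1.2 [array([-0.69,  0.  ,  1.78,  0.  ,  1.36, -0.32]), array([-0.69, -0.08,  1.65,  0.  ,  1.57, -0.32]), array([-0.33, -0.09,  1.66, -0.  ,  1.58,  0.04]), array([-0.33, -0.01,  1.8 , -0.  ,  1.34,  0.04])]
-1.2 [array([-0.69,  0.  ,  1.78, -0.  ,  1.36,  2.08]), array([-0.69, -0.08,  1.65, -0.  ,  1.57,  2.08]), array([-0.33, -0.09,  1.66, -0.  ,  1.58,  2.44]), array([-0.33, -0.01,  1.8 , -0.  ,  1.34,  2.44])]
1 0 0 [565.3
[... 365 characters left out ...]
112.59] [-2.89  0.    1.38] [-0.11  0.17  1.71  0.02  1.51  0.08]
1 0 0.15 [562.55  19.1  112.21] [-2.99  0.    1.38] [-0.1   0.11  1.77  0.01  1.42  0.09]
-1 0 0 [565.34  18.56 112.  ] [-3.14  0.   -1.76] [-0.1   0.02  1.86 -0.    1.27 -3.05]
-1 0.5 0 [599.38  11.9  161.87] [-3.14  0.   -1.76] [-0.1   0.04  1.74 -0.    1.36 -3.05]
-1 0.5 0.25 [594.77  12.8  162.46] [ 2.89  0.   -1.76] [-0.11  0.2   1.59  0.02  1.61 -3.06]
-1 0.5 0.5 [590.44  13.65 164.2 ] [ 2.64  0.   -1.76] [-0.12  0.35  1.45  0.04  1.84 -3.07]
-1 0 0.25 [560.72  19.46 112.59] [ 2.89  0.   -1.76] [-0.11  0.17  1.71  0.02  1.51 -3.06]
-1 0 0.15 [562.55  19.1  112.21] [ 2.99  0.   -1.76] [-0.1   0.11  1.77  0.01  1.42 -3.06]
```

```bash
python3 - <<'E'
from h import *
import cv2
np.set_printoptions(precision=2,suppress=True)
O=[np.pi,0,1.2]
env.movep([*B,245],O); print(sensors.get_time())
print(env.line_to([*B,161],feed=120,f_stop=10), sensors.get_time(), sensors.get_tcp_pos())
env.grasp(40); print(sensors.get_time(),sensors.get_grip_width(),sensors.get_tcp_pos(),sensors.get_force(),sensors.get_wrist_torque())
for c in ("side","top"): cv2.imwrite(f"pics/{c}1.png",cv2.resize(vision.snapshot(c)[110:290,190:450,::-1],None,fx=3,fy=3,interpolation=cv2.INTER_CUBIC))
E
```

```text
2.6083
False 3.4583 [ 491.91 -310.79  161.91]
4.0917 0.19931769398197305 [ 491.71 -310.44  161.28] [0.17 0.24 0.62] [-0.07 -0.05 -0.02]
```

View pics/side1.png

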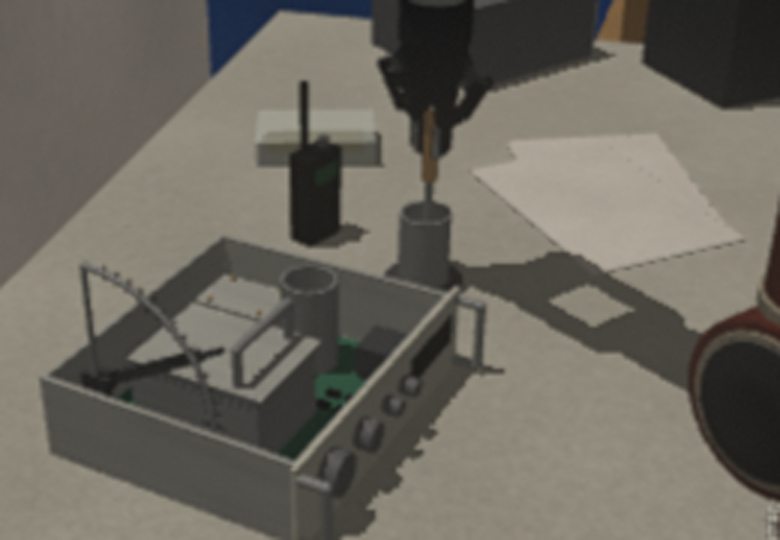

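```bash
python3 - <<'E'
from h import *
import cv2
np.set_printoptions(precision=2,suppress=True)
print(env.line_to([*B,290],feed=120,f_stop=25)); print(sensors.get_force())
env.line_to([*D,290],feed=150); env.wait(0.3)
print(sensors.get_time(),sensors.get_tcp_pos(),sensors.get_grip_width(),sensors.get_force())
for c in ("side","top"): 
    im=vision.snapshot(c); cv2.imwrite(f"pics/{c}2f.png",im[:,:,::-1])
    cv2.imwrite(f"pics/{c}2.png",cv2.resize(im[100:270,220:400,::-1],None,fx=3.5,fy=3.5,interpolation=cv2.INTER_CUBIC))
    for n in ("brush","brush_grip","duct_mouth"): print(c,n,[(d["centre"],round(d["p"],2)) for d in vision.tip_of(c,n)[:2]])
E
```

```text
False
[-0.14  0.06 -1.87]
7.2667 [ 563.51 -112.74  289.99] 0.20028975102182797 [ 0.43  0.06 -1.  ]
side brush [([564.5, -111.6, 134.8], 0.97), ([568.8, -115.5, 9.8], 0.29)]
side brush_grip [([560.3, -111.1, 307.2], 0.61)]
side duct_mouth []
top brush [([564.3, -112.9, 137.3], 0.38)]
top brush_grip [([558.0, -114.2, 308.6], 0.51)]
top duct_mouth [([562.2, -114.2, 99.6], 0.64)]
```

View pics/side2.png

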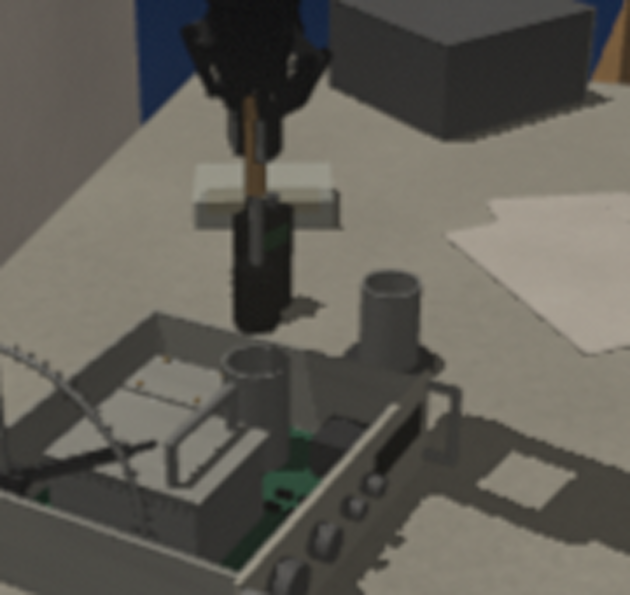

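```bash
python3 - <<'E'
from h import *
import cv2
np.set_printoptions(precision=2,suppress=True)
def down():
    env.line_to([*D,185],feed=120,f_stop=20)
    print("mid",sensors.get_tcp_pos(),sensors.get_force())
    r=env.line_to([*D,154],feed=40,f_stop=8)
    print(r,sensors.get_time(),sensors.get_tcp_pos(),sensors.get_force(),sensors.get_grip_width())
down()
E
```

```text
mid [ 564.25 -112.61  186.13] [-0.32  0.49 -0.27]
True 9.325 [ 563.55 -112.39  158.83] [-0.03 -0.81  3.65] 0.1957503711079918
```

```bash
python3 - <<'E'
from h import *
import cv2
np.set_printoptions(precision=2,suppress=True)
env.wait(0.2); print(sensors.get_tcp_pos(),sensors.get_force())
env.line_to([*D,253],feed=120); env.wait(0.3); print("up",sensors.get_tcp_pos(),sensors.get_force(),sensors.get_time())
im=vision.snapshot("side"); cv2.imwrite("pics/side3.png",cv2.resize(im[100:270,220:400,::-1],None,fx=3.5,fy=3.5,interpolation=cv2.INTER_CUBIC))
print([(d["centre"],round(d["p"],2)) for d in vision.tip_of("side","brush")[:2]])
env.line_to([*D,185],feed=120,f_stop=20)
r=env.line_to([*D,154],feed=40,f_stop=8)
print(r,sensors.get_time(),sensors.get_tcp_pos(),sensors.get_force(),sensors.get_grip_width())
env.wait(0.2); print(sensors.get_tcp_pos(),sensors.get_force())
im=vision.snapshot("side"); cv2.imwrite("pics/side4.png",cv2.resize(im[100:270,220:400,::-1],None,fx=3.5,fy=3.5,interpolation=cv2.INTER_CUBIC))
E
```

```text
[ 563.45 -112.34  158.81] [ 0.47 -0.35  3.81]
up [ 563.35 -112.34  252.31] [-0.58  0.02 -1.01] 10.7667
[([565.2, -115.8, 102.6], 0.79), ([645.7, -382.1, 3.5], 0.49)]
True 12.225 [ 563.57 -112.41  158.39] [-0.35 -0.33  2.26] 0.19909372672050013
[ 563.48 -112.39  158.4 ] [ 0.9  -0.5   4.72]
```

View pics/side3.png

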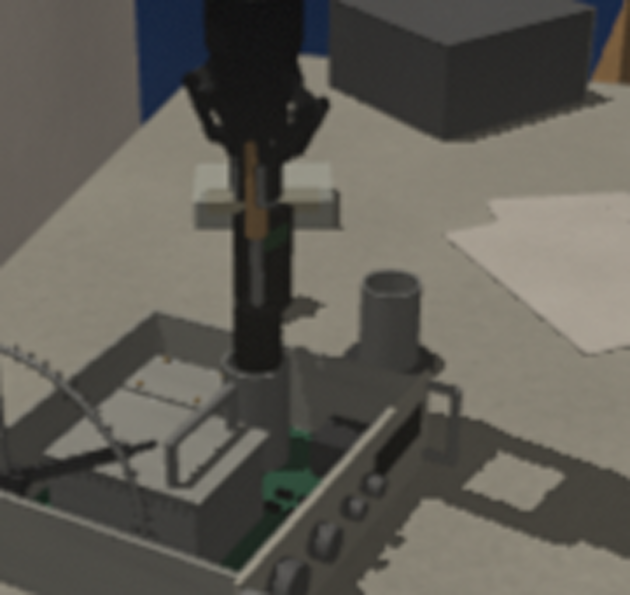

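View pics/side4.png

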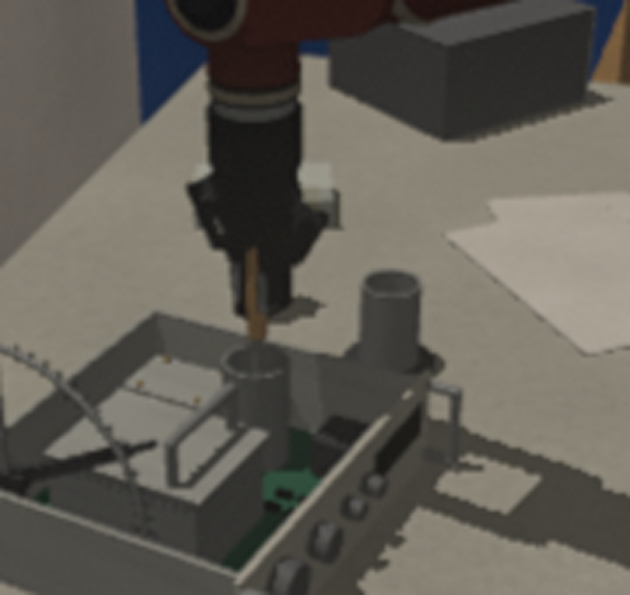

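```bash
python3 - <<'E'
from h import *
import cv2
np.set_printoptions(precision=2,suppress=True)
S=(493.0,-310.8)
env.line_to([*D,290],feed=150); env.line_to([*S,290],feed=150); env.wait(0.3)
print(sensors.get_time(),sensors.get_tcp_pos(),[(d["centre"],round(d["p"],2)) for d in vision.tip_of("side","brush")[:2]])
im=vision.snapshot("side"); cv2.imwrite("pics/side5.png",cv2.resize(im[100:270,220:400,::-1],None,fx=3.5,fy=3.5,interpolation=cv2.INTER_CUBIC))
print([(d["centre"],round(d["p"],2)) for d in vision.tip_of("side","brush")[:2]])
print(env.line_to([*S,190],feed=100,f_stop=12),sensors.get_tcp_pos(),sensors.get_force())
r=env.line_to([*S,157],feed=40,f_stop=6)
print(r,sensors.get_time(),sensors.get_tcp_pos(),sensors.get_force(),sensors.get_grip_width())
im=vision.snapshot("side"); cv2.imwrite("pics/side6.png",cv2.resize(im[100:270,220:400,::-1],None,fx=3.5,fy=3.5,interpolation=cv2.INTER_CUBIC))
E
```

```text
15.3583 [ 493.16 -310.49  290.03] []
[([495.5, -309.1, 137.6], 0.97), ([653.6, 389.3, 2.9], 0.45)]
False [ 493.49 -311.19  191.1 ] [0.92 0.36 0.2 ]
True 17.35 [ 492.7  -310.54  160.44] [-0.22  0.16  4.41] 0.19650812455693653
```

View pics/side6.png

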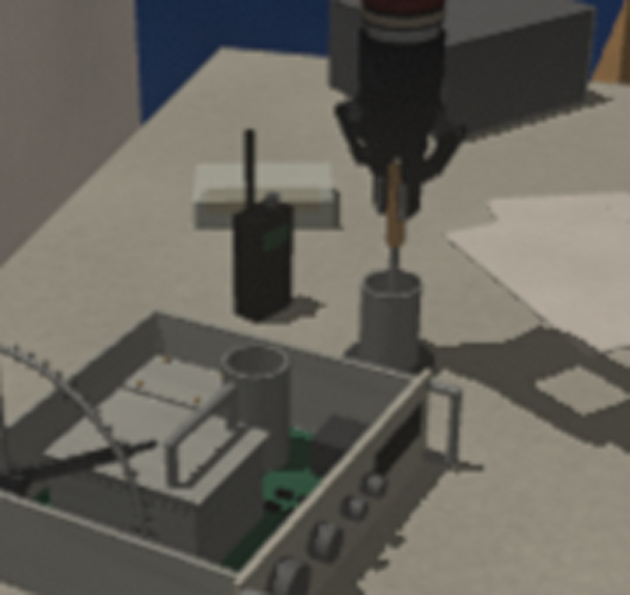

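```bash
python3 - <<'E'
from h import *
import cv2
np.set_printoptions(precision=2,suppress=True)
env.open_jaws(); env.wait(0.2)
p=sensors.get_tcp_pos(); env.line_to([p[0],p[1],250],feed=120)
print(sensors.get_time(), sensors.get_grip_width())
pos,o,bar=flap_pose(0,0,1)
env.movep([pos[0],pos[1],250],o); print(sensors.get_time(),pos,o,sensors.get_tcp_pos())
for c in ("side","top"):
    im=vision.snapshot(c); cv2.imwrite(f"pics/{c}7.png",im[:,:,::-1])
    cv2.imwrite(f"pics/{c}7c.png",cv2.resize(im[90:270,190:430,::-1],None,fx=3.3,fy=3.3,interpolation=cv2.INTER_CUBIC))
    for n in ("brush","brush_grip","flap_bar","gauge_tip","flap_hinge"): print(c,n,[(d["centre"],round(d["p"],2)) for d in vision.tip_of(c,n)[:2]])
E
```

```text
19.175 0.9970026831382511
20.45 [565.34  18.56 112.  ] [3.14 0.   1.38] [565.36  17.68 249.79]
side brush []
side brush_grip [([493.0, -306.9, 174.3], 0.68)]
side flap_bar []
side gauge_tip [([566.3, 107.1, 161.3], 0.55)]
side flap_hinge [([680.2, 0.4, 89.1], 0.97)]
top brush [([493.6, -308.5, 11.4], 0.79)]
top brush_grip [([489.1, -313.3, 177.5], 0.82)]
top flap_bar [([567.7, 19.2, 130.0], 0.83)]
top gauge_tip [([491.8, -309.0, 9.9], 0.29)]
top flap_hinge [([495.9, -313.5, 0.5], 0.48), ([491.4, -310.8, 8.9], 0.36)]
```

View pics/side7c.png

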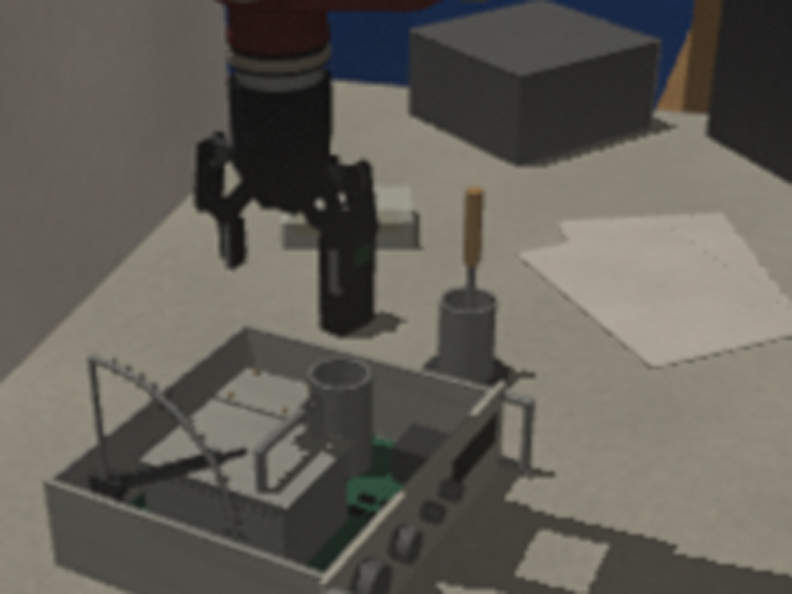

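View pics/top7c.png

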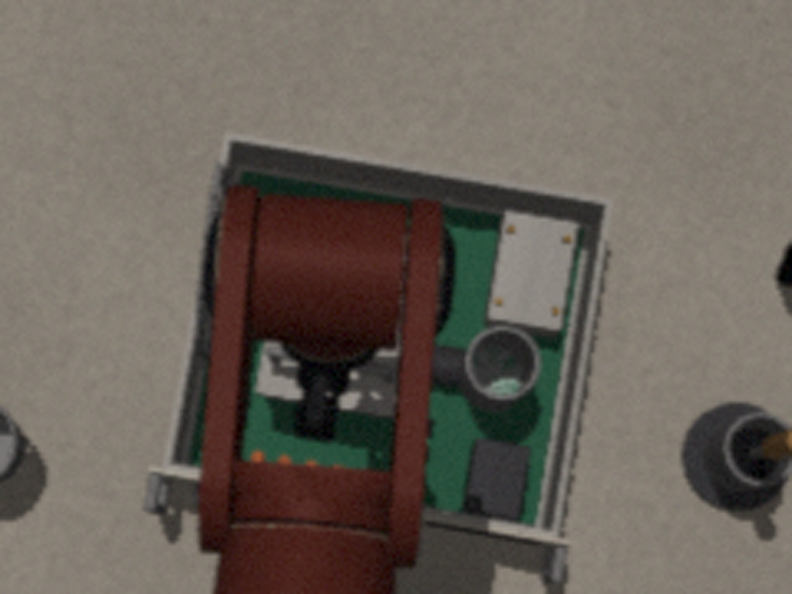

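```bash
python3 - <<'E'
from h import *
import cv2
np.set_printoptions(precision=2,suppress=True)
pos,o,bar=flap_pose(0,0,1)
print(env.line_to(pos,feed=100,f_stop=10),sensors.get_tcp_pos(),sensors.get_force())
env.grasp(40); env.wait(0.2)
print(sensors.get_time(),sensors.get_grip_width(),sensors.get_tcp_pos(),sensors.get_force(),sensors.get_wrist_torque())
im=vision.snapshot("side"); cv2.imwrite(f"pics/side8.png",im[:,:,::-1])
cv2.imwrite(f"pics/side8c.png",cv2.resize(im[130:270,190:390,::-1],None,fx=4,fy=4,interpolation=cv2.INTER_CUBIC))
E
```

```text
False [565.96  18.5  112.92] [-0.04 -0.05  0.51]
23.475 0.09888847899543884 [566.17  18.4  112.2 ] [ 5.49 -1.22 -2.26] [-0.13 -0.89 -0.01]
```

View pics/side8c.png

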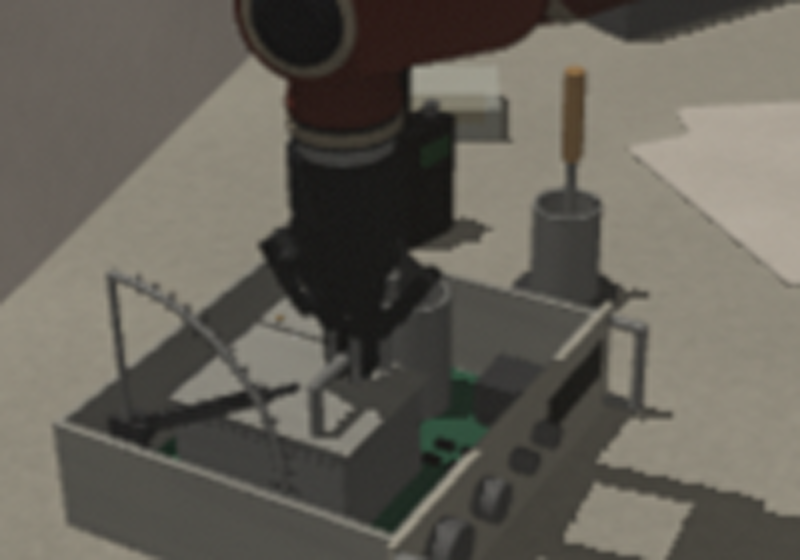

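```bash
python3 - <<'E'
from h import *
import cv2
np.set_printoptions(precision=2,suppress=True)
H2=H+1.5*ex
for th in (0.08,0.16,0.24,0.32):
    pos,o,bar=flap_pose(th,th,1,H=H2)
    r=env.line_to(pos,o,feed=60,f_stop=40)
    f=sensors.get_force(); print(th,r,round(sensors.get_time(),2),pos,sensors.get_tcp_pos(),"f",f,"along ex",f@ex,"m",sensors.get_wrist_torque(),round(sensors.get_grip_width(),3))
    if r: break
im=vision.snapshot("side"); cv2.imwrite(f"pics/side9.png",im[:,:,::-1])
cv2.imwrite(f"pics/side9c.png",cv2.resize(im[130:270,190:390,::-1],None,fx=4,fy=4,interpolation=cv2.INTER_CUBIC))
E
```

```text
0.08 False 23.84 [569.05  17.83 121.11] [567.89  18.04 120.1 ] f [-3.17  0.34 -0.92] along ex -3.177437494021987 m [ 0.06  0.32 -0.04] 0.097
0.16 False 24.15 [572.    17.25 130.02] [570.88  17.43 129.24] f [-4.69 -0.16 -0.98] along ex -4.575625837889555 m [ 0.06  0.46 -0.01] 0.1
0.24 False 24.46 [575.64  16.54 138.65] [574.69  16.66 138.22] f [-5.45  0.15  1.1 ] along ex -5.380276164903656 m [ 0.06  0.68 -0.01] 0.097
0.32 False 24.77 [579.95  15.7  146.96] [579.1   15.74 146.76] f [-4.79  0.02  1.71] along ex -4.70560779167475 m [ 0.03  0.8  -0.02] 0.101
```

View pics/side9c.png

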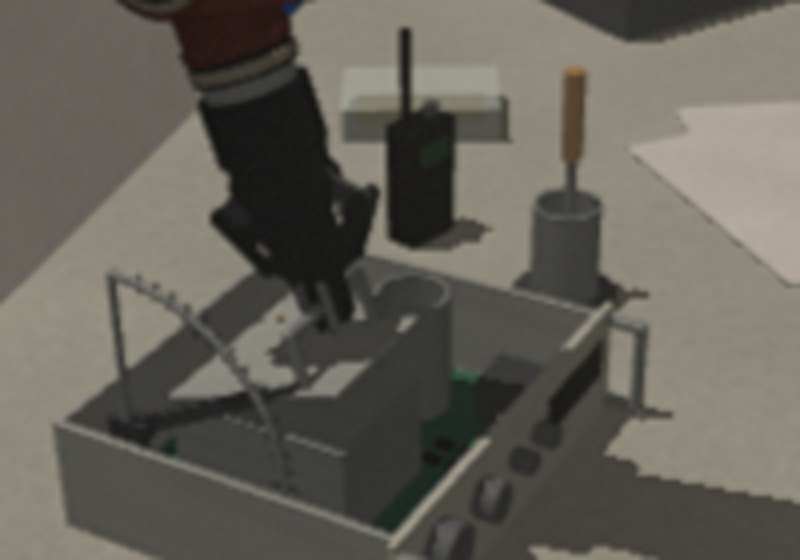

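```bash
python3 - <<'E'
from h import *
import cv2
np.set_printoptions(precision=2,suppress=True)
H2=H+0.8*ex
for th in (0.38,0.44,0.50):
    pos,o,bar=flap_pose(th,th,1,H=H2)
    r=env.line_to(pos,o,feed=60,f_stop=40)
    if r: print("stop"); break
env.wait(0.3)
f=sensors.get_force(); print(th,r,round(sensors.get_time(),2),pos,o,sensors.get_tcp_pos(),sensors.get_eef_rot(),"f",f,"along ex",f@ex,"m",sensors.get_wrist_torque(),round(sensors.get_grip_width(),3))
for c in ("side","top"):
    im=vision.snapshot(c); cv2.imwrite(f"pics/{c}10.png",im[:,:,::-1])
    cv2.imwrite(f"pics/{c}10c.png",cv2.resize(im[180:280,195:335,::-1],None,fx=5.7,fy=5.7,interpolation=cv2.INTER_CUBIC))
    for n in ("flap_bar","gauge_tip","flap_hinge"): print(c,n,[(d["centre"],round(d["p"],2)) for d in vision.tip_of(c,n)[:2]])
E
```

```text
0.5 False 25.91 [591.23  13.5  164.2 ] [-2.64  0.    1.38] [591.06  13.36 164.1 ] [-2.64  0.    1.38] f [-2.78 -2.04  0.52] along ex -2.3359200204767405 m [-0.35  0.19  0.14] 0.098
side flap_bar [([599.3, 14.2, 180.4], 0.7), ([595.1, -24.3, -5.4], 0.42)]
side gauge_tip [([567.8, 105.7, 160.8], 0.54)]
side flap_hinge [([680.1, -4.3, 87.0], 0.79)]
top flap_bar []
top gauge_tip [([568.9, 110.4, 161.3], 0.5)]
top flap_hinge []
```

View pics/side10c.png

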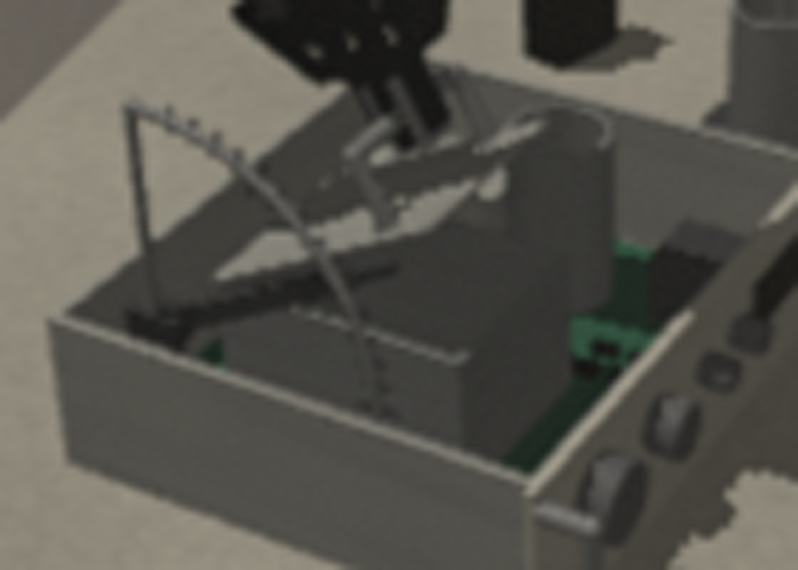

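```bash
python3 - <<'E'
from h import *
import cv2
im=cv2.imread("pics/side10.png"); x0,y0,s=205,190,8
a=cv2.convertScaleAbs(im[y0:y0+70,x0:x0+95],alpha=1.8); a=cv2.resize(a,None,fx=s,fy=s,interpolation=cv2.INTER_CUBIC)
b=a.copy()
def P(X): q=proj("side",X); return tuple(int(round((v+.5)*s)) for v in (q-[x0,y0]))
def F(x,y,z,th): return H+0.8*ex+(x*np.cos(th)+z*np.sin(th))*ex+y*ey+np.array([0,0,-x*np.sin(th)+z*np.cos(th)])
for th,c in ((.5,(0,255,0)),):
    q=[P(F(x,y,4,th)) for x,y in((0,55),(-145,55),(-145,-55),(0,-55))]
    cv2.polylines(b,[np.array(q)],True,c,1)
    cv2.line(b,P(F(0,90,0,th)),P(F(-150,90,0,th)),(0,0,255),1)
cv2.imwrite("pics/ov.png",b);cv2.imwrite("pics/ov0.png",a)
E
```

```text
(no output)
```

View pics/ov.png

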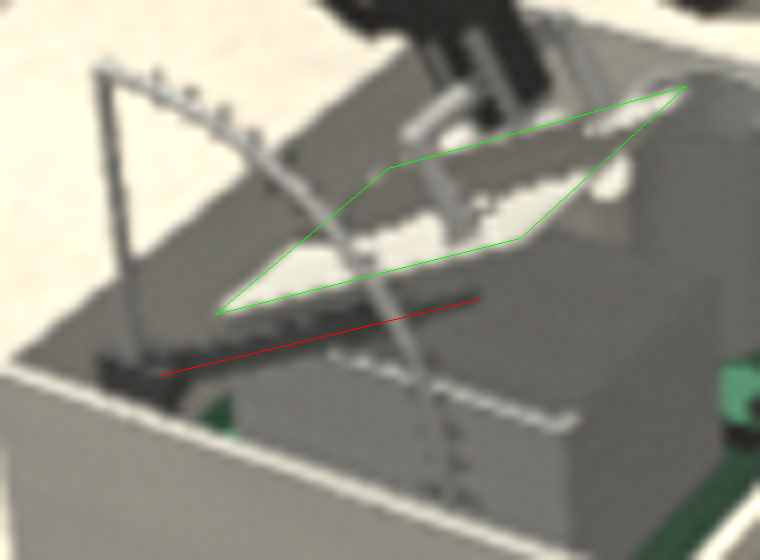

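View pics/ov0.png

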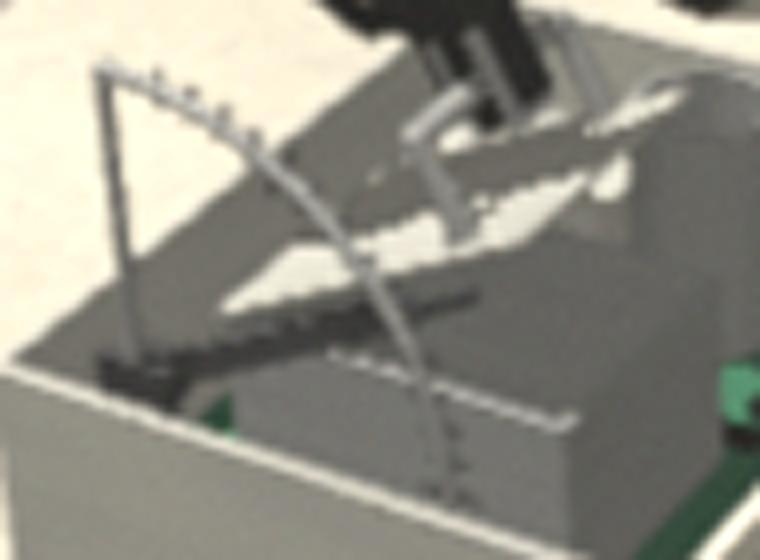

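```bash
python3 - <<'E'
from h import *
import cv2
im=(cv2.imread("pics/side0.png").astype(float)+cv2.imread("pics/side7.png"))/2; g=im.mean(2)
a=np.clip(g*2,0,255).astype(np.uint8)
x0,y0,s=217,215,14
a=cv2.resize(a[y0:y0+32,x0:x0+56],None,fx=s,fy=s,interpolation=cv2.INTER_NEAREST); cv2.imwrite("pics/arm.png",a)
# columns: dark profile
for x in range(232,268,2): print(x,np.round(g[222:243,x]).astype(int))
E
```

```text
232 [60 61 61 60 60 58 68 80 62 56 48 37 34 34 38 50 58 52 38 32 30]
234 [ 61  60  59  60  69  96 123 122  82  53  48  36  34  37  47  61  60  57
  56  55  54]
236 [ 60  57  61  90 122 130 131 131 116  59  37  35  34  38  52  62  62  62
  62  64  64]
238 [ 60  76 108 129 132 130 130 130 114  61  36  34  36  45  62  63  62  61
  62  63  63]
240 [ 97 122 132 131 130 130 130 116  72  39  35  35  38  50  61  63  62  62
  62  62  62]
242 [131 132 132 131 131 131 130 113  56  34  36  36  42  53  57  62  63  62
  61  62  62]
244 [131 130 132 131 131 130 117  71  40  35  36  38  47  56  58  62  63  62
  62  61  62]
246 [130 131 131 132 132 131 111  45  31  34  38  52  65  54  58  60  63  63
  62  62  62]
248 [ 82  98 127 131 132 120  75  35  30  33  56  98 112  65  53  55  60  63
  64  63  63]
250 [ 72  80  82  90 110 100  42  29  31  36  76 121 121  92  58  56  57  59
  63  62  63]
252 [115 115 110  91  75  71  61  48  38  53  96 128 130 118  72  56  58  61
  62  62  63]
254 [130 130 125 110  82  60  64  74  72  73  92 114 123 119 110  66  54  56
  58  63  62]
256 [130 130 129 121  92  51  40  40  55  79  83  72  67  67  75  68  54  52
  58  60  63]
258 [130 130 130 130 116  65  41  67 106 130 130 119  89  67  82  82  69  63
  61  62  63]
260 [130 130 130 122  88  45  57 102 130 132 130 128 125 124 128 127 107  55
  50  54  54]
262 [130 130 130 115  65  40  82 128 131 131 131 129 127 128 129 129 120  87
  57  55  58]
264 [130 130 128 111  73  82 118 130 130 130 131 130 128 128 129 129 129 116
  72  54  56]
266 [130 130 130 127 117 112 119 119 118 118 122 130 130 127 127 128 128 123
 102  63  55]
```

View pics/arm.png

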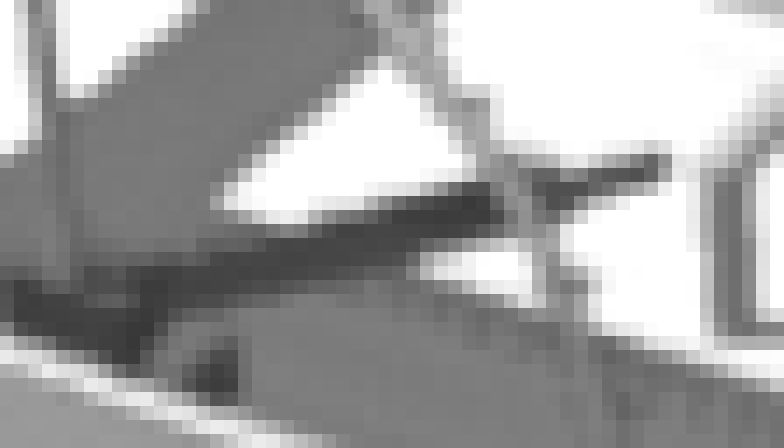

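```bash
python3 - <<'E'
from h import *
import cv2
np.set_printoptions(precision=2,suppress=True)
pos,o,bar=flap_pose(0.507,0.507,1,H=H+0.6*ex)
env.line_to(pos,o,feed=20,f_stop=40); env.wait(0.5)
print(sensors.get_time(),pos,sensors.get_tcp_pos(),sensors.get_eef_rot(),sensors.get_force(),sensors.get_grip_width(),sensors.get_joint_velocities())
im=vision.snapshot("side"); 
for n in ("flap_bar","gauge_tip","brush_grip","cup","battery","radio"): print(n,[(d["centre"],round(d["p"],2)) for d in vision.tip_of("side",n)[:1]])
x0,y0,s=205,130,6
b=cv2.resize(cv2.convertScaleAbs(im[y0:y0+100,x0:x0+133,::-1],alpha=1.6),None,fx=s,fy=s,interpolation=cv2.INTER_CUBIC)
def P(X): q=proj("side",X); return tuple(int(round((v+.5)*s)) for v in (q-[x0,y0]))
H2=H+.6*ex; th=.507
def F(x,y,z): return H2+(x*np.cos(th)+z*np.sin(th))*ex+y*ey+np.array([0,0,-x*np.sin(th)+z*np.cos(th)])
cv2.polylines(b,[np.array([P(F(x,y,4)) for x,y in((0,55),(-145,55),(-145,-55),(0,-55))])],True,(0,255,0),1)
cv2.imwrite("pics/fin.png",b)
E
```

```text
27.0583 [591.56  13.43 164.82] [591.57  13.26 164.75] [-2.63  0.    1.38] [-4.32 -3.16 -0.54] 0.10010379648261711 [ 0.  0.  0. -0.  0. -0.]
flap_bar [([598.9, 15.3, 180.2], 0.77)]
gauge_tip [([566.9, 109.4, 160.3], 0.6)]
brush_grip [([489.0, -308.7, 178.7], 0.67)]
cup []
battery [([650.1, 387.5, -0.8], 0.8)]
radio [([644.7, -384.0, 3.4], 0.6)]
```

View pics/fin.png

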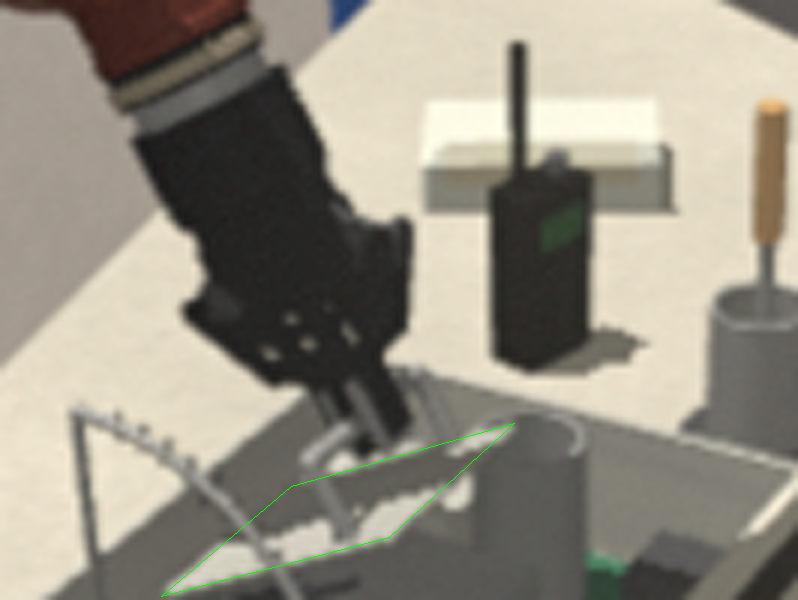

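```bash
python3 -c "
from workcell import env,sensors
print(sensors.get_grip_width()); print(env.sign_off())"
```

```text
0.09751834627529292
the job is handed in; nothing more can be done
None
```

I cleaned the duct, stood the brush back in its stand and released it. I then lifted the flap by its bar to the gauge angle and handed the job in at about 27 s while still holding it.

- **Brush:** both strokes ended in contact at the duct floor, with the TCP at 158.8 and 158.4 mm. Between them I drew the brush's lower end up to about 101 mm, just inside the 105 mm mouth. The last picture shows it upright in the stand.
- **Flap:** it is held at about 0.507 rad. The gauge arm reads about 0.505 to 0.507 rad, from its slope in the picture and the networks' tip positions. The flap outline drawn at 0.507 fits the last picture closely. The force on the tool was about 5 N and the arm was at rest.
- **Objects to leave alone:** the gauge tip, battery and radio were found where they were at the start, within detection noise.
- **Failed check:** the network did not report the cup in the last picture. The arm went nowhere near it, but I did not confirm it by eye.

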